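# Wedge a hot griddle plate up off its hotplate

## Robot

A 6-joint arm with a two-finger parallel gripper is mounted at the origin on the work surface. World frame = base frame: x ahead of the robot, y to its left, z up, the work surface at z = 0. Lengths are in mm, angles in rad, forces in N, time in s.
With the tool pointing down it reaches from about 275 to 1000 mm from the base axis. Payload 8.4 kg.
Tool frame: the origin (TCP) lies midway between the tips of the shut fingers; the grasp point (between the pads) lies 19 mm behind it; z points along the fingers, y is the line along which they close (so a half turn about z gives the same grasp; the last joint's range is limited). The gripper opens to 85 mm and grips with 20 to 120 N. Pads are 22 mm wide; open, the fingers measure 114 mm over their backs; the gripper's body (76 mm by 85 mm) begins 54 mm behind the grasp point. The pads swing forward as they close: fully open they stand 13 mm farther back than shut.
Start: joints at [1.283, 0.353, 1.633, -0, 1.155, -0.002], TCP at [176.202, 599.651, 231.281] pointing down, gripper open.
Joint ranges: [-2.63, 2.63], [-0.92, 2.1], [0.06, 2.66], [-1.3, 4.44], [0, 2.69], [-3.02, 3.02]. Speed limits (rad/s): [2.22, 2.22, 2.79, 3.14, 3.14, 3.14].

## Interface

Orientations are given as [roll, pitch, yaw] about the fixed x, y, z axes, in that order (R = Rz(yaw) Ry(pitch) Rx(roll)).
In Python, from rig import monitor, imaging, r gives the robot as it stands.
- The arm moves only by the tool drive_tool, never from a script. Its argument "plan" is a list of rows, each an object of numbers: "x", "y", "z": the shift along the tool's x, y, z in units of 50 mm (1.0 is 50 mm); "ax", "ay", "az": the turn, a rotation vector about the tool's x, y, z in units of 6 degrees (1.0 is 6 degrees); "hand": the finger opening in mm, from 0 to 85.4. In form: [{"x": .., "y": .., "z": .., "ax": .., "ay": .., "az": .., "hand": ..}, ...]. A call has 1 to 8 rows; each row is the pose to reach, as a shift and turn from the pose commanded when the call began, along the tool's axes at that moment; what a row does not reach only later rows make up. A row lasts 1/10 s, in which the tool goes at most 50 mm and 8.59 degrees, less where a joint would pass 70% of its speed; a pose out of reach is approached as far as the arm can. A call with a gripper value outside its range is refused whole. The fingers move at their own pace and stop on an object; "grip_force" is the grip in N (left out, the last holds). Time passes only in rows, so rows that repeat a pose let the fingers close. It gives the time, the measured TCP pose, the force, the opening and the grip force at its end, in the units of the state.
- monitor.sense(): the state, without advancing time (a new reading comes with each control period).
- imaging.grab_frame(name): name is "side" or "top" or "wrist"; returns the picture (480x640x3 uint8, red, green, blue); there is no depth.
- imaging.camera_info(name): a dict with "mtx" (3x3 intrinsics, pixels), "R" (3x3) and "t" (3): a world point X has camera coordinates R X + t. Camera axes: x right, y down, z forward; pixel columns grow to the right and rows downward; lengths in mm; the calibration is good to about 2 mm. The wrist camera is an equidistant fisheye: a pixel r from the principal point sees the ray r / f radians off the axis. A picture is of the moment at which its call begins: read the wrist's pose just before it. camera_info takes no time and is no camera call; for the wrist camera it gives the pose at the moment of the call.
- r.sign_off(): hands the job in; it is judged then, once.
The state is a dict: "clock": time; "qpos": joint angles; "qvel": joint speeds; "joint_efforts": joint torques, N m; "eef_pos": TCP position; "tcp_rot": TCP orientation; "contact_force": force on the tool from outside, world axes, zero at the start; "wrist_torque": the same for the moment, N m; "opening": opening from 0.0 (shut) to 1.0 (fully open); "grasp_force": force on a finger pad.
Only numpy, scipy, OpenCV 4.12 (cv2) and the standard library are available. Lean on these libraries where they do the work, as an engineer would, in place of code of your own. Each camera call takes 0.05 s, during which the arm holds its last target. There are 200 camera calls.

## Task

The black griddle plate is hot and has to come off the hotplate with the rice patties still on it. Pick up the wooden wedge by its grip, lay its thin edge flat on the hotplate's end shelf, and push it straight in under the middle of the plate's handle that faces the robot until that end of the plate just lifts, a few millimetres clear of its rests; then keep hold of the wedge there, and finish holding it, so that I can hook the carrying grips under the plate. Do not touch the hot plate with the gripper or jolt the patties, and leave the bowl, bottle and tub where they are.

Things in the scene. Friction and masses are not known exactly. Their poses are not given: they have to be found in the camera images.
- hotplate: compact electric hotplate, cream shell, fixed, 360 mm long (x), 250 wide (y). Origin: centre of its underside, on the bench. Its -x end faces the robot, give or take 0.35 rad of yaw; the dial is on the +x end. Flat end shelves at z = 60 mm; between them the open heater well. The plate stands on four corner rests 7 mm above the shelves, centred at x = +-125, y = +-95 mm.
- shelf_edge (a point): middle of the outer edge of the hotplate's near shelf, on top: (-180, 0, 60) mm in the hotplate's frame. From here the bare flat shelf runs 65 mm inward (+x) to the well, clear of the rests for 80 mm to either side.
- plate: black cast griddle plate, 0.75 kg +-20%, loose: a sunk pan hanging in the well with 3 mm play all round, a 270 by 240 mm flange, and at both x ends a handle ear 110 mm wide reaching to x = +-165 mm; flange and ears 5 mm thick. Origin: centre, at the underside of flange and ears; x as the hotplate's. The wedge first slides it up to 3 mm away, then it pivots up on the far rests.
- plate_handle (a point): middle of the outer edge of the plate's handle ear that faces the robot, on its underside: (-165, 0, 0) mm in the plate's frame. Seated, it is 67 mm above the bench, 7 mm above the shelf and 15 mm inward of the shelf's outer edge. The wedge goes in under this point; its height above 67 mm is the lift.
- wedge: wooden wedge lying flat on the bench, 80 g. Origin: on the underside below the middle of the grip. Taper along +x: 40 mm wide, 2.5 mm thick at the thin edge (x = 105), rising evenly by 0.22 mm per mm to 21.6 mm at x = 18. Grip: darker upright block, x = -18 to 18, 26 mm wide (y), 60 mm high; the heel under it is 40 mm wide up to z = 21.6 mm, so pinch the 26 mm width above the heel.
- wedge_nose (a point): middle of the wedge's thin edge, on the underside: (105, 0, 0) mm in the wedge's frame.
- patty0: grilled rice patty, a pale disc with dark flecks, 62 mm diameter, 18 mm thick, about 50 g, lying loose in the plate's sunk pan. Origin: centre of its underside.
- patty1: grilled rice patty, a pale disc with dark flecks, 62 mm diameter, 18 mm thick, about 50 g, lying loose in the plate's sunk pan. Origin: centre of its underside.
- patty2: grilled rice patty, a pale disc with dark flecks, 62 mm diameter, 18 mm thick, about 50 g, lying loose in the plate's sunk pan. Origin: centre of its underside.
- bowl: steel bowl, 140 mm across the rim, 55 mm high, loose, a bystander. Origin: centre of its underside.
- bottle: brown glass bottle, 68 mm diameter, 230 mm high, loose, a bystander. Origin: centre of its underside.
- tub: food tub with a green lid, 136 by 106 mm, 63 mm high, loose, a bystander. Origin: centre of its underside.
There are look-alikes about, which are no part of the job. Leave any orange or turquoise look-alike of the patty2 alone.

How it is judged (in metres and radians):
At the end, for the whole second after the job is handed in: Gripper holds the wedge flat on the near shelf, in line within 0.3 rad, thin edge 10-80 mm under the near handle, 45 mm of its middle; it carries the plate with that handle 1.5-8 mm up, far end seated, patties in the pan, all at rest, plate untouched by the robot, bystanders upright (z of plate_handle in the frame of hotplate between 0.0685 and 0.075 m and z of plate in the frame of hotplate between 0.0665 and 0.0715 m and angle between plate's own z axis and vertical above 0.004 rad and x of plate in the frame of hotplate between -0.008 and 0.008 m and y of plate in the frame of hotplate between -0.008 and 0.008 m and angle between the x axis of plate and the x axis of hotplate, either way round below 0.06 rad and x of wedge_nose in the frame of hotplate between -0.155 and -0.085 m and y of wedge_nose in the frame of hotplate between -0.045 and 0.045 m and angle between wedge's own z axis and vertical below 0.1 rad and angle between the x axis of wedge and the x axis of hotplate, either way round below 0.3 rad and contact force between wedge and plate above 1 N and contact force between wedge and hotplate above 0.5 N and contact force between the fingers and wedge above 2 N and contact force between each of the fingers, the arm and plate below 0.3 N and linear speed of each of plate, wedge below 0.01 m/s and z of each of patty0, patty1, patty2 in the frame of plate below 0 m and distance between each of patty0, patty1, patty2 and plate below 0.11 m and angle between each of bottle, bowl, tub's own z axis and vertical below 0.2 rad); the arm keeps its last pose, push and grip.
It fails at once if the bowl, bottle or tub is moved more than 20 mm (distance of any of bowl, bottle, tub from where it was at the start of the episode above 0.02 m).
It fails at once if the gripper or arm touches the hot plate with more than 1 N (contact force between any of the fingers, the arm and plate above 1 N).
It fails at once if the near end of the plate is jacked up more than 14 mm (z of plate_handle in the frame of hotplate above 0.081 m).
It fails at once if a patty is jolted more than 25 mm from where it lay (distance of any of patty0, patty1, patty2 from where it was at the start of the episode above 0.025 m).
It also fails if it takes over 48 s, if anything falls off the work surface, if the arm or the gripper's body presses on something with over 40 N, if the wrist force passes 120 N, or if a joint passes its speed limit or range.

## Working session

There is one attempt and no reset: what is moved stays moved. The work goes in short steps, Python scripts to look and compute and a tool call to move; the robot and the scene stay as the last step left them, time stands still between calls to the robot, and variables do not carry over. Pictures are saved under pics/ and viewed, at most 10 in all, crops included, and the job is handed in when it is done.

Besides the shell and the picture viewer there is one more tool, called after "Call:" by a JSON object that holds its "method" and its "body". drive_tool: Moves the arm, as the interface text tells. Its arguments: {"type":"object","properties":{"plan":{"type":"array","items":{"type":"object","properties":{"x":{"type":"number"},"y":{"type":"number"},"z":{"type":"number"},"ax":{"type":"number"},"ay":{"type":"number"},"az":{"type":"number"},"hand":{"type":"number"}}}},"grip_force":{"type":"number"}},"required":["plan"]}

```bash
mkdir -p pics; ls; python3 - <<'E'
from rig import monitor, imaging, r
import cv2
s=monitor.sense(); print(s)
for n in("side","top"):
    cv2.imwrite(f"pics/{n}0.png",imaging.grab_frame(n)[:,:,::-1]); i=imaging.camera_info(n); print(n,i)
E
```

```text
pics
{'clock': 0.0, 'qpos': array([ 1.28262984e+00,  3.53664224e-01,  1.63417336e+00,  7.92718329e-07,
        1.15517284e+00, -2.40177962e-03]), 'qvel': array([-0.00102404,  0.00036737, -0.00056598, -0.00144114, -0.00097169,
       -0.00111538]), 'joint_efforts': array([-6.71200542e-04, -6.05254054e+01, -3.42082357e+01, -1.38717905e-04,
        9.29360715e-03,  3.81022190e-06]), 'eef_pos': array([176.04322087, 599.18270142, 230.53485173]), 'tcp_rot': array([-3.14017489e+00, -4.12994014e-06,  2.85582763e+00]), 'contact_force': array([ 0.22026417, -0.05599387, -0.36921662]), 'wrist_torque': array([-0.01421362, -0.00493891, -0.01712981]), 'grasp_force': 0.0, 'opening': 1.0009220550116855}
side {'mtx': array([[470.43384528,   0.        , 324.88746753],
       [  0.        , 470.43384528, 241.44706034],
       [  0.        ,   0.        ,   1.        ]]), 'R': array([[ 0.80994893, -0.58602182, -0.0236888 ],
       [-0.37492357, -0.486282  , -0.7892795 ],
       [ 0.45101557,  0.64815757, -0.61357698]]), 't': array([-483.41734114,  313.45988006,  937.8879778 ])}
top {'mtx': array([[534.70538047,   0.        , 314.79845761],
       [  0.        , 534.70538047, 244.9336053 ],
       [  0.        ,   0.        ,   1.        ]]), 'R': array([[ 8.56991785e-02, -9.96320835e-01,  6.67292206e-04],
       [-9.74542404e-01, -8.39651263e-02, -2.07886892e-01],
       [ 2.07178071e-01,  1.71654313e-02, -9.78152644e-01]]), 't': array([-35.8509432 , 637.22626939, 970.265329  ])}
```

View pics/top0.png

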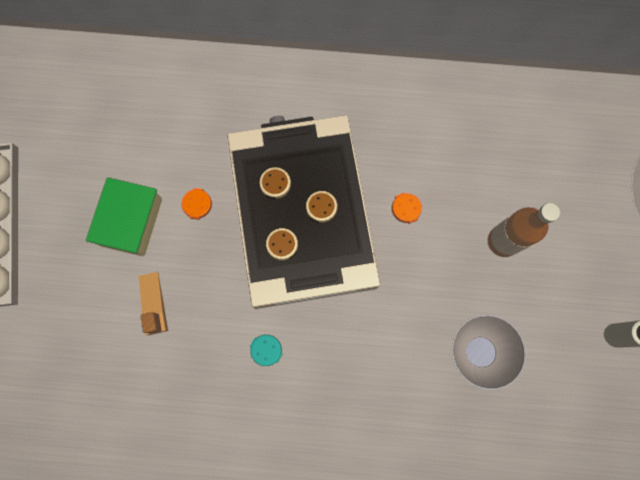

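View pics/side0.png

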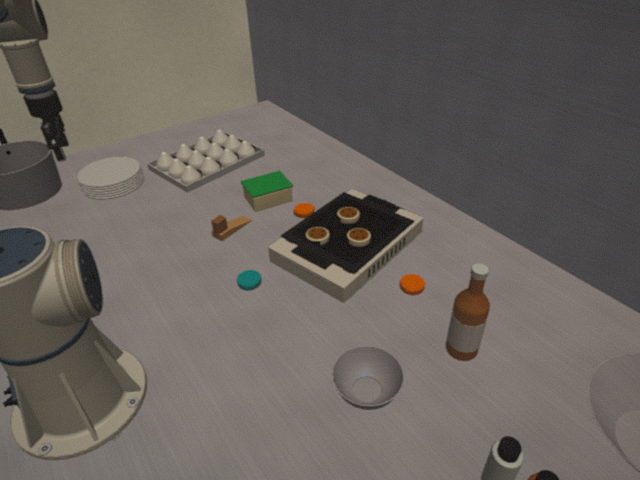

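The top view shows the hotplate at (305,210), with its near shelf edge running from about (253,300) to (378,285). The wedge is at (150,300), with its dark grip at (150,322) and thin edge at (148,275). The three plain patties are on the plate. The orange discs at (197,204) and (407,208) and the turquoise disc at (266,350) are look-alikes to leave alone. There is only one wedge and one hotplate. Next I'll measure and enlarge both.

```bash
cat > h.py <<'E'
import numpy as np, cv2
from rig import monitor, imaging, r
def ray(cam,uv,z):
    i=imaging.camera_info(cam); K,R,t=i["mtx"],i["R"],i["t"]
    uv=np.atleast_2d(uv).astype(float)
    d=(np.linalg.inv(K)@np.c_[uv,np.ones(len(uv))].T).T@R
    c=-R.T@t
    return c+d*((z-c[2])/d[:,2])[:,None]
def proj(cam,X):
    i=imaging.camera_info(cam); p=(np.atleast_2d(X)@i["R"].T+i["t"])@i["mtx"].T
    return p[:,:2]/p[:,2:]
E
python3 - <<'E'
from h import *
im=cv2.imread("pics/top0.png")
i=imaging.camera_info("top"); print("cam",-i["R"].T@i["t"])
hsv=cv2.cvtColor(im,cv2.COLOR_BGR2HSV)
for p in[(322,150),(290,150),(275,148),(299,270),(295,262),(302,275),(305,270),(285,365),(140,245)]: print(p,hsv[p])
a=im[260:345,120:190]; b=im[260:320,235:395]
a=cv2.resize(a,None,fx=4.5,fy=4.5,interpolation=cv2.INTER_CUBIC); b=cv2.resize(b,None,fx=3,fy=3,interpolation=cv2.INTER_CUBIC)
o=np.zeros((390,800,3),np.uint8); o[:a.shape[0],:a.shape[1]]=a; o[:b.shape[0],320:800]=b
cv2.imwrite("pics/crop.png",o)
E
```

```text
cam [ 423.05871754    1.13071968 1081.56250868]
(322, 150) [ 14 154 156]
(290, 150) [ 16 150 192]
(275, 148) [ 17 157 192]
(299, 270) [ 22  51 228]
(295, 262) [ 22  51 227]
(302, 275) [ 19  54 207]
(305, 270) [ 20  54 108]
(285, 365) [ 23  43 235]
(140, 245) [ 19  60 218]
```

View pics/crop.png

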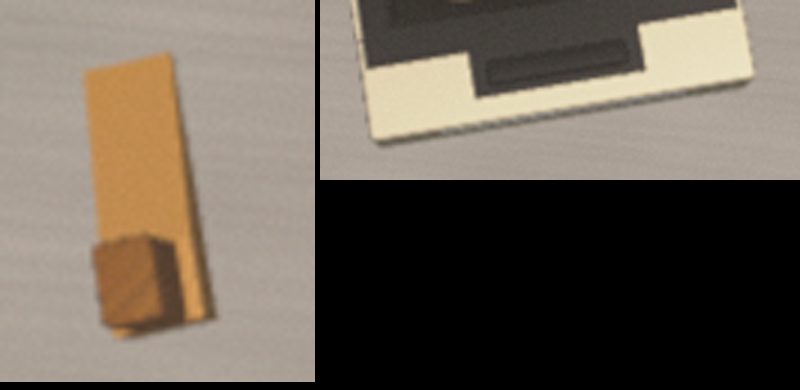

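The crop confirms the wedge: a thin light edge at the top and a dark grip block at the bottom. It also shows the near shelf corners and the plate's handle ear. I'll fit both numerically.

```bash
python3 - <<'E'
from h import *
im=cv2.imread("pics/top0.png"); hsv=cv2.cvtColor(im,cv2.COLOR_BGR2HSV)
print("bench",hsv[250,200],hsv[330,400])
m=((hsv[...,1]>36)&(hsv[...,2]>185)&(hsv[...,0]>12)&(hsv[...,0]<32)).astype(np.uint8)
m[:110]=0;m[312:]=0;m[:,:222]=0;m[:,385:]=0
m=cv2.morphologyEx(m,cv2.MORPH_OPEN,np.ones((2,2)))
pts=np.argwhere(m)[:,::-1]
P=ray("top",pts,60)[:,:2].astype(np.float32)
rc=cv2.minAreaRect(P); print("hotplate rect",rc); print(cv2.boxPoints(rc))
# wedge
m=((hsv[...,1]>110)&(hsv[...,0]>8)&(hsv[...,0]<24)).astype(np.uint8); m[:,:125]=0;m[:,180:]=0;m[:262]=0;m[345:]=0
n,l,st,_=cv2.connectedComponentsWithStats(m); k=1+np.argmax(st[1:,4]); pts=np.argwhere(l==k)[:,::-1]
W=ray("top",pts,0)[:,:2].astype(np.float32); print("wedge rect z0",cv2.minAreaRect(W),cv2.boxPoints(cv2.minAreaRect(W)))
c=lambda x,y:(120+(x+.5)/4.5-.5,260+(y+.5)/4.5-.5)
nose=ray("top",[c(86,72),c(170,54)],2.5); g=ray("top",[c(93,248),c(147,235),c(162,318),c(103,326)],60)
print("nose",nose,nose.mean(0)); print("grip",g,g.mean(0)); d=nose.mean(0)-g.mean(0); print(np.hypot(*d[:2]),np.arctan2(d[1],d[0]))
b=ray("top",[c(115,338),c(215,320)],0);print("heel",b,b.mean(0)); d=nose.mean(0)-b.mean(0); print(np.hypot(*d[:2]),np.arctan2(d[1],d[0]))
e=lambda x,y:(235+(x-320+.5)/3-.5,260+(y+.5)/3-.5)
print("edge",ray("top",[e(372,134),e(752,78)],60)); print("ear",ray("top",[e(476,97),e(645,70)],72))
E
```

```text
bench [ 15  31 166] [ 14  29 176]
hotplate rect ((712.75537109375, 50.19560241699219), (357.6472473144531, 250.02903747558594), 14.317554473876953)
[[ 508.57043   127.10483 ]
 [ 570.4016   -115.15831 ]
 [ 916.9403    -26.713623]
 [ 855.10913   215.54951 ]]
wedge rect z0 ((504.3638610839844, 340.65777587890625), (121.11609649658203, 46.66129684448242), 17.238483428955078) [[439.61206 344.99405]
 [453.44012 300.4288 ]
 [569.11566 336.3215 ]
 [555.2876  380.88675]]
nose [[557.13314274 372.0769406    2.5       ]
 [568.56877012 335.39482161   2.5       ]] [562.85095643 353.73588111   2.5       ]
grip [[475.90119909 337.81572329  60.        ]
 [483.27267495 315.91611356  60.        ]
 [449.43580862 304.48814598  60.        ]
 [444.02667061 328.64941046  60.        ]] [463.15908832 321.71734832  60.        ]
104.70747351134948 0.31076841016378454
heel [[440.50399042 341.78142734   0.        ]
 [452.13272418 298.71930341   0.        ]] [446.3183573  320.25036538   0.        ]
121.2482017342025 0.2798102650888629
edge [[ 513.7069806   128.50478189   60.        ]
 [ 570.21748224 -110.11776151   60.        ]]
ear [[541.47961149  64.13957217  72.        ]
 [567.76361255 -40.92296627  72.        ]]
```

Call:
{"method": "drive_tool", "body": {"plan": [{"x":-0.9,"y":-0.46,"z":0.1,"az":-0.7,"hand":85},{"x":-1.8,"y":-0.92,"z":0.2,"az":-1.4,"hand":85},{"x":-2.7,"y":-1.4,"z":0.3,"az":-2.1,"hand":70},{"x":-3.6,"y":-1.85,"z":0.5,"az":-2.8,"hand":70},{"x":-4.5,"y":-2.3,"z":0.6,"az":-3.5,"hand":70},{"x":-5.4,"y":-2.8,"z":0.7,"az":-4.2,"hand":70},{"x":-6.3,"y":-3.25,"z":0.9,"az":-4.9,"hand":70},{"x":-7.07,"y":-3.7,"z":1.0,"az":-5.6,"hand":70}]}}

```text
invalid input
```

Call:
{"method": "drive_tool", "body": {"plan": [{"hand":70},{"hand":70},{"hand":70},{"hand":70}]}}

```text
invalid input
```

```bash
python3 - <<'E'
from h import *
s=monitor.sense(); print(s["clock"],s["eef_pos"],s["tcp_rot"],s["qpos"],s["opening"])
i=imaging.camera_info("wrist"); print(i); cv2.imwrite("pics/w1.png",imaging.grab_frame("wrist")[:,:,::-1])
E
```

```text
0.1 [176.08749528 599.2404556  230.63186598] [-3.14034927e+00  1.89596093e-05  2.85582343e+00] [ 1.28260061e+00  3.53588200e-01  1.63405759e+00 -2.40215077e-05
  1.15519020e+00 -2.41676380e-03] 0.9970914568067347
{'mtx': array([[371.64829954,   0.        , 319.53424137],
       [  0.        , 371.64829954, 239.65269318],
       [  0.        ,   0.        ,   1.        ]]), 'R': array([[ 2.80407410e-01,  9.59881030e-01, -3.02987844e-04],
       [ 9.25640379e-01, -2.70321200e-01,  2.64794897e-01],
       [ 2.54089694e-01, -7.45309090e-02, -9.64304709e-01]]), 't': array([-624.83532502,  -34.07123331,  377.80244804])}
```

View pics/w1.png

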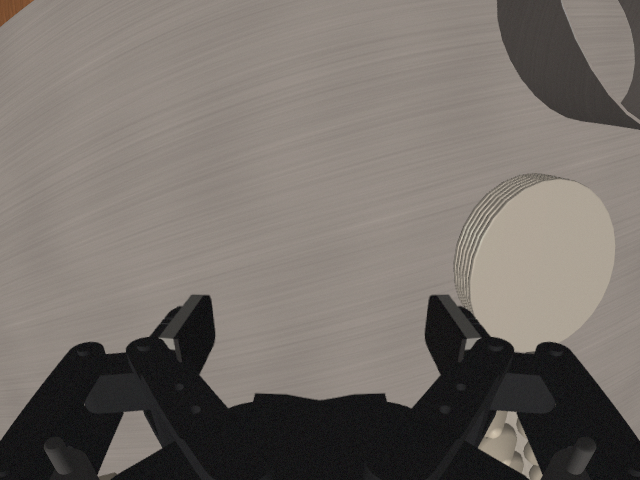

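The move was refused, probably because every row needs all seven fields. The wrist view shows only the start area, with the plate stack at (540,260). I'll resend with full rows.

Call:
{"method": "drive_tool", "body": {"plan": [{"x":-0.9,"y":-0.46,"z":0.1,"ax":0,"ay":0,"az":-0.7,"hand":85},{"x":-1.8,"y":-0.92,"z":0.2,"ax":0,"ay":0,"az":-1.4,"hand":85},{"x":-2.7,"y":-1.4,"z":0.3,"ax":0,"ay":0,"az":-2.1,"hand":70},{"x":-3.6,"y":-1.85,"z":0.5,"ax":0,"ay":0,"az":-2.8,"hand":70},{"x":-4.5,"y":-2.3,"z":0.6,"ax":0,"ay":0,"az":-3.5,"hand":70},{"x":-5.4,"y":-2.8,"z":0.7,"ax":0,"ay":0,"az":-4.2,"hand":70},{"x":-6.3,"y":-3.25,"z":0.9,"ax":0,"ay":0,"az":-4.9,"hand":70},{"x":-7.07,"y":-3.7,"z":1.0,"ax":0,"ay":0,"az":-5.6,"hand":70}], "grip_force": 60}}

```text
clock: 0.95
eef_pos: [462.6, 322.6, 181.1]
tcp_rot: [3.142, -0.0, -2.838]
contact_force: [1.3, 1.0, -0.7]
opening: 0.815
grasp_force: 0.0
```

Call:
{"method": "drive_tool", "body": {"plan": [{"x":0,"y":0,"z":0,"ax":0,"ay":0,"az":0,"hand":70},{"x":0,"y":0,"z":0,"ax":0,"ay":0,"az":0,"hand":70}]}}

```text
clock: 1.15
eef_pos: [461.9, 323.2, 181.2]
tcp_rot: [-3.142, -0.001, -2.844]
contact_force: [-0.0, 0.1, -0.3]
opening: 0.821
grasp_force: 0.0
```

```bash
python3 - <<'E'
from h import *
s=monitor.sense(); print(s["clock"],s["eef_pos"],s["tcp_rot"],s["qpos"])
i=imaging.camera_info("wrist"); im=imaging.grab_frame("wrist")[:,:,::-1]
import pickle; pickle.dump(i,open("w2.pkl","wb")); cv2.imwrite("pics/w2.png",im); print(-i["R"].T@i["t"])
E
```

```text
1.15 [461.94898509 323.22862525 181.17873374] [-3.14157240e+00 -9.39546458e-04 -2.84439592e+00] [ 6.07705558e-01  3.13365485e-01  1.81337796e+00  3.15090963e-04
  1.01575003e+00 -1.26045368e+00]
[396.91274115 303.99837818 323.77349172]
```

View pics/w2.png

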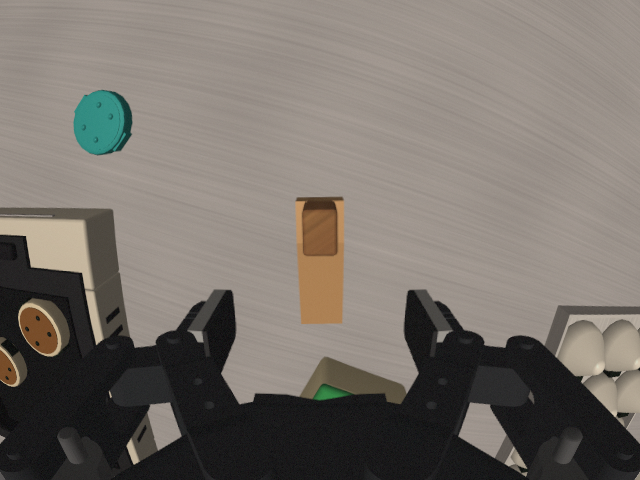

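The wrist view shows the grip at (320,230), midway between the pads, with the nose at (322,323). It is well aligned. I'll refine the pose by casting fisheye rays.

```bash
cat >> h.py <<'E'
def fray(i,uv,z):
    K,R,t=i["mtx"],i["R"],i["t"]; d=np.atleast_2d(uv)-[K[0,2],K[1,2]]; rr=np.hypot(*d.T); th=rr/K[0,0]
    v=np.c_[d/np.maximum(rr,1e-9)[:,None]*np.sin(th)[:,None],np.cos(th)]@R; c=-R.T@t
    return c+v*((z-c[2])/v[:,2])[:,None]
E
python3 - <<'E'
from h import *
import pickle; i=pickle.load(open("w2.pkl","rb"))
n=fray(i,[(301.5,323.5),(342,323)],1.5); g=fray(i,[(302.5,208),(337.5,208),(337,255),(304,255)],60)
print(n,g); a=n.mean(0);b=g.mean(0);d=a-b; print(a,b,np.hypot(*d[:2]),np.arctan2(d[1],d[0]))
hh=fray(i,[(115,208),(119,290)],60); print(hh)
E
```

```text
[[567.64123428 338.53289539   1.5       ]
 [555.52211775 376.20190817   1.5       ]] [[446.95331613 306.87121319  60.        ]
 [439.52496828 331.00216964  60.        ]
 [473.4752178  341.51888787  60.        ]
 [480.70435496 318.00977115  60.        ]]
[561.58167601 357.36740178   1.5       ] [460.16446429 324.35051046  60.        ] 106.65629819489672 0.31473389333009644
[[489.02331654 161.19219182  60.        ]
 [559.32728597 174.38183433  60.        ]]
```

Call:
{"method": "drive_tool", "body": {"plan": [{"x":0,"y":0,"z":0.6,"ax":0,"ay":0,"az":-0.1,"hand":70},{"x":0,"y":0,"z":1.2,"ax":0,"ay":0,"az":-0.1,"hand":70},{"x":0,"y":0,"z":1.8,"ax":0,"ay":0,"az":-0.1,"hand":70},{"x":0,"y":0,"z":2.3,"ax":0,"ay":0,"az":-0.1,"hand":65},{"x":0,"y":0,"z":2.7,"ax":0,"ay":0,"az":-0.1,"hand":60},{"x":0,"y":0,"z":3.0,"ax":0,"ay":0,"az":-0.1,"hand":50},{"x":0,"y":0,"z":3.1,"ax":0,"ay":0,"az":-0.1,"hand":45},{"x":0,"y":0,"z":3.1,"ax":0,"ay":0,"az":-0.1,"hand":40}]}}

```text
clock: 2.0
eef_pos: [460.9, 324.7, 26.3]
tcp_rot: [-3.141, -0.001, -2.83]
contact_force: [0.5, 0.1, -0.1]
opening: 0.467
grasp_force: 0.0
```

Call:
{"method": "drive_tool", "body": {"plan": [{"x":0,"y":0,"z":0,"ax":0,"ay":0,"az":0,"hand":30},{"x":0,"y":0,"z":0,"ax":0,"ay":0,"az":0,"hand":24},{"x":0,"y":0,"z":0,"ax":0,"ay":0,"az":0,"hand":15},{"x":0,"y":0,"z":0,"ax":0,"ay":0,"az":0,"hand":10},{"x":0,"y":0,"z":0,"ax":0,"ay":0,"az":0,"hand":5},{"x":0,"y":0,"z":0,"ax":0,"ay":0,"az":0,"hand":5}], "grip_force": 80}}

```text
clock: 2.6
eef_pos: [462.2, 324.8, 27.7]
tcp_rot: [3.141, 0.002, -2.831]
contact_force: [-1.8, 0.4, 6.2]
opening: 0.296
grasp_force: 78.5
```

Call:
{"method": "drive_tool", "body": {"plan": [{"x":0,"y":0,"z":-0.3,"ax":0,"ay":0,"az":0,"hand":5},{"x":0,"y":0,"z":-0.8,"ax":0,"ay":0,"az":0,"hand":5},{"x":0,"y":0,"z":-1.3,"ax":0,"ay":0,"az":0,"hand":5},{"x":0,"y":0,"z":-1.7,"ax":0,"ay":0,"az":0,"hand":5},{"x":0,"y":0,"z":-1.8,"ax":0,"ay":0,"az":0,"hand":5},{"x":0.2,"y":-0.4,"z":-1.8,"ax":0,"ay":0,"az":0,"hand":5},{"x":0.5,"y":-1.0,"z":-1.8,"ax":0,"ay":0,"az":0.1,"hand":5},{"x":0.8,"y":-1.6,"z":-1.8,"ax":0,"ay":0,"az":0.1,"hand":5}]}}

```text
clock: 3.4
eef_pos: [447.3, 234.9, 116.4]
tcp_rot: [-3.141, -0.0, -2.84]
contact_force: [0.9, 0.4, -1.4]
opening: 0.291
grasp_force: 78.5
```

Call:
{"method": "drive_tool", "body": {"plan": [{"x":0.3,"y":-0.6,"z":0,"ax":0,"ay":0,"az":0.1,"hand":5},{"x":0.6,"y":-1.3,"z":0,"ax":0,"ay":0,"az":0.2,"hand":5},{"x":1.0,"y":-2.0,"z":0,"ax":0,"ay":0,"az":0.3,"hand":5},{"x":1.3,"y":-2.7,"z":0,"ax":0,"ay":0,"az":0.4,"hand":5},{"x":1.7,"y":-3.4,"z":0,"ax":0,"ay":0,"az":0.5,"hand":5},{"x":2.0,"y":-4.1,"z":0,"ax":0,"ay":0,"az":0.5,"hand":5},{"x":2.3,"y":-4.6,"z":0,"ax":0,"ay":0,"az":0.5,"hand":5},{"x":2.35,"y":-4.75,"z":0,"ax":0,"ay":0,"az":0.5,"hand":5}]}}

```text
clock: 4.2
eef_pos: [404.7, -27.8, 116.4]
tcp_rot: [-3.142, -0.001, -2.896]
contact_force: [0.9, 0.4, -1.4]
opening: 0.293
grasp_force: 78.6
```

Call:
{"method": "drive_tool", "body": {"plan": [{"x":0,"y":0,"z":0,"ax":0,"ay":0,"az":0,"hand":5},{"x":0,"y":0,"z":0,"ax":0,"ay":0,"az":0,"hand":5}]}}

```text
clock: 4.4
eef_pos: [406.3, -25.3, 116.6]
tcp_rot: [3.141, 0.0, -2.894]
contact_force: [0.3, -0.4, -0.5]
opening: 0.287
grasp_force: 78.6
```

```bash
python3 - <<'E'
from h import *
import pickle
s=monitor.sense(); print(s["clock"],s["eef_pos"],s["tcp_rot"],s["contact_force"])
i=imaging.camera_info("wrist"); im=imaging.grab_frame("wrist")[:,:,::-1]
pickle.dump(i,open("w3.pkl","wb")); cv2.imwrite("pics/w3.png",im)
cv2.imwrite("pics/s3.png",imaging.grab_frame("side")[:,:,::-1])
E
```

```text
4.4 [406.2569826  -25.33635972 116.57288596] [ 3.14140219e+00  2.01550812e-04 -2.89385462e+00] [ 0.31307394 -0.41226569 -0.52847386]
```

View pics/w3.png

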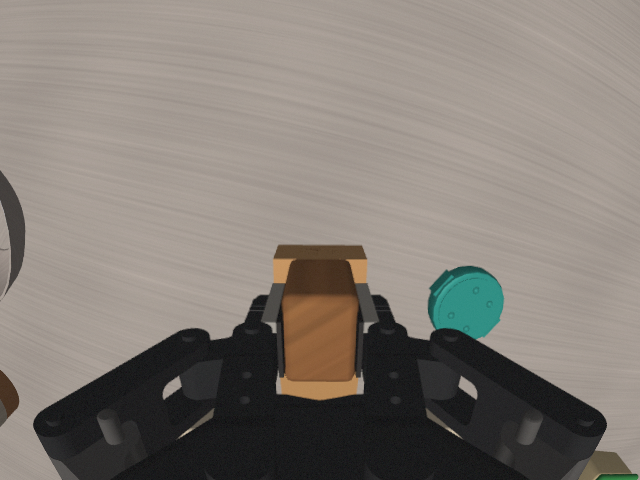

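The wedge is held squarely between the pads at (320,320). The hotplate is hidden from the wrist camera, so I'll check the nose against the shelf from the top view.

```bash
python3 - <<'E'
from h import *
im=imaging.grab_frame("top")[:,:,::-1]; cv2.imwrite("pics/t3.png",im)
c=im[250:400,225:395]; cv2.imwrite("pics/t3c.png",cv2.resize(c,None,fx=4,fy=4,interpolation=cv2.INTER_CUBIC))
u=np.array([.9697,.2445]); print("expected nose px",proj("top",[*(np.array([406.3,-25.3])+105*u),92]))
E
```

```text
expected nose px [[318.80495613 311.6048303 ]]
```

View pics/t3c.png

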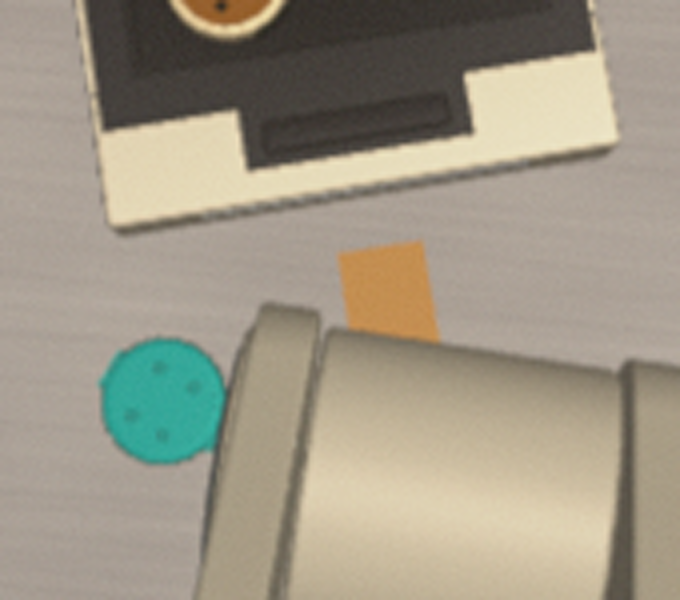

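Nose midpoint is at crop (381,247), about 48 mm before the ear's midpoint at (360,151), with edges parallel and well centred. Now forward and down onto the shelf.

Call:
{"method": "drive_tool", "body": {"plan": [{"x":-0.2,"y":0,"z":0,"ax":0,"ay":0,"az":0,"hand":5},{"x":-0.4,"y":0,"z":0,"ax":0,"ay":0,"az":0,"hand":5},{"x":-0.6,"y":0,"z":0.1,"ax":0,"ay":0,"az":0,"hand":5},{"x":-0.75,"y":0,"z":0.2,"ax":0,"ay":0,"az":0,"hand":5},{"x":-0.8,"y":0,"z":0.3,"ax":0,"ay":0,"az":0,"hand":5},{"x":-0.8,"y":0,"z":0.4,"ax":0,"ay":0,"az":0,"hand":5},{"x":-0.8,"y":0,"z":0.48,"ax":0,"ay":0,"az":0,"hand":5},{"x":-0.8,"y":0,"z":0.52,"ax":0,"ay":0,"az":0,"hand":5}]}}

```text
clock: 5.35
eef_pos: [444.0, -16.0, 89.9]
tcp_rot: [3.141, -0.001, -2.893]
contact_force: [-0.2, -0.2, -1.2]
opening: 0.292
grasp_force: 78.6
```

Call:
{"method": "drive_tool", "body": {"plan": [{"x":0,"y":0,"z":0,"ax":0,"ay":0,"az":0,"hand":5},{"x":0,"y":0,"z":0.02,"ax":0,"ay":0,"az":0,"hand":5},{"x":0,"y":0,"z":0.02,"ax":0,"ay":0,"az":0,"hand":5}]}}

```text
clock: 5.65
eef_pos: [444.8, -16.0, 89.7]
tcp_rot: [-3.142, 0.0, -2.893]
contact_force: [-0.7, 1.1, -0.4]
opening: 0.291
grasp_force: 78.6
```

Call:
{"method": "drive_tool", "body": {"plan": [{"x":0,"y":0,"z":0.02,"ax":0,"ay":0,"az":0,"hand":5},{"x":0,"y":0,"z":0.02,"ax":0,"ay":0,"az":0,"hand":5},{"x":0,"y":0,"z":0.02,"ax":0,"ay":0,"az":0,"hand":5}]}}

```text
clock: 5.95
eef_pos: [444.8, -15.9, 88.6]
tcp_rot: [-3.142, 0.0, -2.893]
contact_force: [0.9, 0.4, -0.5]
opening: 0.3
grasp_force: 78.6
```

Call:
{"method": "drive_tool", "body": {"plan": [{"x":0,"y":0,"z":0.02,"ax":0,"ay":0,"az":0,"hand":5},{"x":0,"y":0,"z":0.02,"ax":0,"ay":0,"az":0,"hand":5},{"x":0,"y":0,"z":0.02,"ax":0,"ay":0,"az":0,"hand":5}]}}

```text
clock: 6.25
eef_pos: [444.9, -16.0, 87.7]
tcp_rot: [-3.142, 0.0, -2.893]
contact_force: [-1.5, -0.3, -0.2]
opening: 0.293
grasp_force: 78.7
```

Call:
{"method": "drive_tool", "body": {"plan": [{"x":0,"y":0,"z":0.02,"ax":0,"ay":0,"az":0,"hand":5},{"x":0,"y":0,"z":0.02,"ax":0,"ay":0,"az":0,"hand":5},{"x":0,"y":0,"z":0.02,"ax":0,"ay":0,"az":0,"hand":5}]}}

```text
clock: 6.55
eef_pos: [444.7, -16.0, 86.9]
tcp_rot: [-3.141, 0.0, -2.893]
contact_force: [-3.5, -1.7, 9.0]
opening: 0.293
grasp_force: 79.8
```

Call:
{"method": "drive_tool", "body": {"plan": [{"x":0,"y":0,"z":0,"ax":0,"ay":0,"az":0,"hand":5}]}}

```text
clock: 6.65
eef_pos: [444.7, -16.0, 86.9]
tcp_rot: [-3.142, 0.0, -2.893]
contact_force: [-4.5, -1.1, 8.2]
opening: 0.292
grasp_force: 79.8
```

Shelf contact at about 8 N. I'll ease off slightly and push in.

Call:
{"method": "drive_tool", "body": {"plan": [{"x":-0.05,"y":0,"z":-0.01,"ax":0,"ay":0,"az":0,"hand":5},{"x":-0.1,"y":0,"z":-0.01,"ax":0,"ay":0,"az":0,"hand":5},{"x":-0.17,"y":0,"z":-0.01,"ax":0,"ay":0,"az":0,"hand":5},{"x":-0.24,"y":0,"z":-0.01,"ax":0,"ay":0,"az":0,"hand":5},{"x":-0.3,"y":0,"z":-0.01,"ax":0,"ay":0,"az":0,"hand":5},{"x":-0.36,"y":0,"z":-0.01,"ax":0,"ay":0,"az":0,"hand":5},{"x":-0.4,"y":0,"z":-0.01,"ax":0,"ay":0,"az":0,"hand":5},{"x":-0.44,"y":0,"z":-0.01,"ax":0,"ay":0,"az":0,"hand":5}]}}

```text
clock: 7.45
eef_pos: [464.5, -10.7, 87.3]
tcp_rot: [3.141, -0.003, -2.893]
contact_force: [-10.9, -2.5, 14.1]
opening: 0.294
grasp_force: 80.3
```

Call:
{"method": "drive_tool", "body": {"plan": [{"x":-0.03,"y":0,"z":0,"ax":0,"ay":0,"az":0,"hand":5},{"x":-0.06,"y":0,"z":0,"ax":0,"ay":0,"az":0,"hand":5},{"x":-0.09,"y":0,"z":0,"ax":0,"ay":0,"az":0,"hand":5},{"x":-0.12,"y":0,"z":0,"ax":0,"ay":0,"az":0,"hand":5}]}}

```text
clock: 7.85
eef_pos: [470.0, -9.4, 87.4]
tcp_rot: [3.141, -0.004, -2.893]
contact_force: [-11.2, -3.8, 15.9]
opening: 0.296
grasp_force: 80.6
```

Call:
{"method": "drive_tool", "body": {"plan": [{"x":-0.03,"y":0,"z":0,"ax":0,"ay":0,"az":0,"hand":5},{"x":-0.06,"y":0,"z":0,"ax":0,"ay":0,"az":0,"hand":5},{"x":-0.09,"y":0,"z":0,"ax":0,"ay":0,"az":0,"hand":5},{"x":-0.12,"y":0,"z":0,"ax":0,"ay":0,"az":0,"hand":5}]}}

```text
clock: 8.25
eef_pos: [473.2, -8.4, 87.1]
tcp_rot: [3.141, -0.009, -2.893]
contact_force: [-17.1, -4.2, 16.4]
opening: 0.294
grasp_force: 81.1
```

Call:
{"method": "drive_tool", "body": {"plan": [{"x":-0.03,"y":0,"z":-0.01,"ax":0,"ay":0,"az":0,"hand":5},{"x":-0.06,"y":0,"z":-0.01,"ax":0,"ay":0,"az":0,"hand":5},{"x":-0.09,"y":0,"z":-0.01,"ax":0,"ay":0,"az":0,"hand":5},{"x":-0.12,"y":0,"z":-0.01,"ax":0,"ay":0,"az":0,"hand":5},{"x":-0.15,"y":0,"z":-0.01,"ax":0,"ay":0,"az":0,"hand":5},{"x":-0.18,"y":0,"z":-0.01,"ax":0,"ay":0,"az":0,"hand":5},{"x":-0.21,"y":0,"z":-0.01,"ax":0,"ay":0,"az":0,"hand":5},{"x":-0.24,"y":0,"z":-0.01,"ax":0,"ay":0,"az":0,"hand":5}]}}

```text
clock: 9.05
eef_pos: [483.7, -5.3, 87.3]
tcp_rot: [3.14, -0.011, -2.893]
contact_force: [-22.0, -5.7, 25.0]
opening: 0.295
grasp_force: 81.9
```

Call:
{"method": "drive_tool", "body": {"plan": [{"x":0,"y":0,"z":0,"ax":0,"ay":0,"az":0,"hand":5},{"x":0,"y":0,"z":0,"ax":0,"ay":0,"az":0,"hand":5}]}}

```text
clock: 9.25
eef_pos: [484.0, -5.2, 87.3]
tcp_rot: [3.14, -0.01, -2.893]
contact_force: [-20.1, -5.2, 22.3]
opening: 0.294
grasp_force: 81.9
```

```bash
python3 - <<'E'
from h import *
im=imaging.grab_frame("top")[:,:,::-1]; im2=imaging.grab_frame("side")[:,:,::-1]; cv2.imwrite("pics/t4.png",im);cv2.imwrite("pics/s4.png",im2)
a=cv2.resize(im[190:340,235:395],None,fx=2.5,fy=2.5,interpolation=cv2.INTER_CUBIC)
f=lambda j:cv2.resize(j[180:300,240:400],None,fx=2.45,fy=2.45,interpolation=cv2.INTER_CUBIC)
b=np.vstack([f(cv2.imread("pics/side0.png")),f(im2)])
o=np.zeros((600,800,3),np.uint8); o[:375,:400]=a; o[:b.shape[0],404:404+b.shape[1]]=b; cv2.imwrite("pics/c4.png",o)
E
```

```text
(no output)
```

View pics/c4.png

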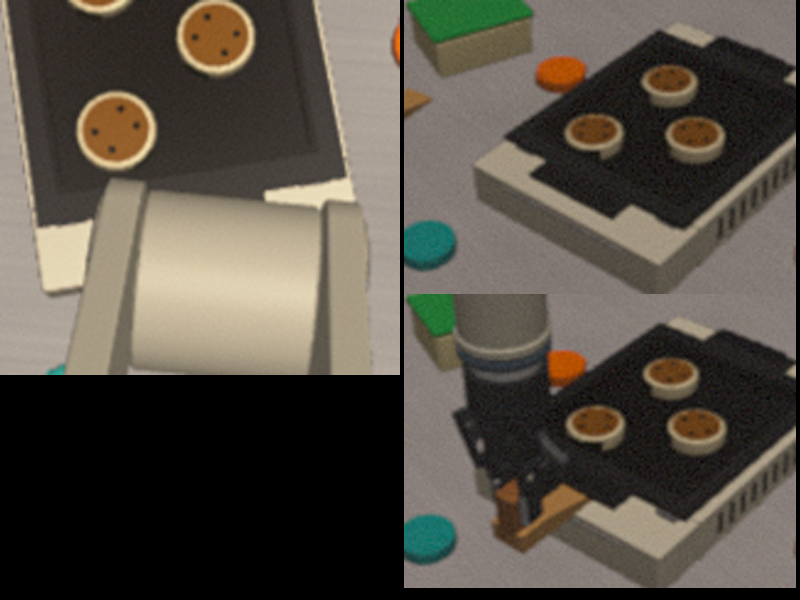

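The side view shows the wedge under the ear with the patties undisturbed. By geometry, the nose is about 30 mm past the ear edge, roughly 2 mm of lift. I'll relieve the excess down-force and push about 11 mm further.

Call:
{"method": "drive_tool", "body": {"plan": [{"x":0,"y":0,"z":-0.01,"ax":0,"ay":0,"az":0,"hand":5},{"x":-0.03,"y":0,"z":-0.02,"ax":0,"ay":0,"az":0,"hand":5},{"x":-0.06,"y":0,"z":-0.03,"ax":0,"ay":0,"az":0,"hand":5},{"x":-0.09,"y":0,"z":-0.03,"ax":0,"ay":0,"az":0,"hand":5},{"x":-0.12,"y":0,"z":-0.03,"ax":0,"ay":0,"az":0,"hand":5},{"x":-0.15,"y":0,"z":-0.03,"ax":0,"ay":0,"az":0,"hand":5},{"x":-0.18,"y":0,"z":-0.03,"ax":0,"ay":0,"az":0,"hand":5},{"x":-0.2,"y":0,"z":-0.03,"ax":0,"ay":0,"az":0,"hand":5}]}}

```text
clock: 10.15
eef_pos: [499.2, -2.2, 89.0]
tcp_rot: [3.142, -0.0, -2.893]
contact_force: [-2.2, 0.5, -4.1]
opening: 0.289
grasp_force: 78.6
```

Call:
{"method": "drive_tool", "body": {"plan": [{"x":0,"y":0,"z":0,"ax":0,"ay":0,"az":0,"hand":5},{"x":0,"y":0,"z":0,"ax":0,"ay":0,"az":0,"hand":5},{"x":0,"y":0,"z":0,"ax":0,"ay":0,"az":0,"hand":5}]}}

```text
clock: 10.45
eef_pos: [499.3, -2.2, 89.2]
tcp_rot: [-3.142, 0.001, -2.893]
contact_force: [-2.3, -1.4, -3.9]
opening: 0.293
grasp_force: 78.6
```

```bash
cat > flow.py <<'E'
from h import *
from scipy.optimize import least_squares
from scipy.spatial.transform import Rotation as Ro
im2=np.ascontiguousarray(imaging.grab_frame("side")[:,:,::-1]); cv2.imwrite("pics/s5.png",im2)
C=np.array([712.8,50.2,0]); Q=Ro.from_euler("z",.247).as_matrix()
W=lambda p:np.atleast_2d(p)@Q.T+C
# flange outline corners/edges region + patty tops, on known planes in the plate frame
g0,g1=[cv2.cvtColor(cv2.imread(f),cv2.COLOR_BGR2GRAY) for f in("pics/side0.png","pics/s5.png")]
pol=lambda P:np.round(proj("side",W(P))).astype(int)
m=np.zeros_like(g0); cv2.fillPoly(m,[pol([(-133,-118,72),(163,-118,72),(163,118,72),(-133,118,72)])],255)
p0=cv2.goodFeaturesToTrack(g0,80,.01,4,mask=m)
p1,st,_=cv2.calcOpticalFlowPyrLK(g0,g1,p0,None,winSize=(15,15),maxLevel=1)
pb,_,_=cv2.calcOpticalFlowPyrLK(g1,g0,p1,None,winSize=(15,15),maxLevel=1)
ok=(st.ravel()==1)&(np.linalg.norm(pb-p0,axis=2).ravel()<.2); p0,p1=p0[ok,0],p1[ok,0]
X=(ray("side",p0,66)-C)@Q
piv=np.array([125,0,67.])
def f(v):
    R=Ro.from_euler("zy",[v[2]/1000,v[3]/1000]).as_matrix()   # +y rot: nose(-x) end up
    Y=(X-piv)@R.T+piv+[v[0],v[1],0]
    return (proj("side",W(Y))-p1).ravel()
s=least_squares(f,np.zeros(4),loss="soft_l1",f_scale=.2)
J=np.linalg.inv(s.jac.T@s.jac); print("n",len(p0),"slide x,y",s.x[:2],"yaw,tilt mrad",s.x[2:],"lift at ear",s.x[3]*.29,"rms",np.sqrt(np.median(s.fun**2)),"sd",np.sqrt(np.diag(J))*.15)
st=monitor.sense(); print(st["clock"],st["eef_pos"],st["contact_force"],st["tcp_rot"])
E
python3 flow.py
```

```text
n 58 slide x,y [3.43350115 0.30931687] yaw,tilt mrad [-0.23446386 23.60787595] lift at ear 6.846284026638356 rms 0.08308532696221199 sd [0.15082794 0.13002271 0.78332164 1.12642734]
10.5 [499.34575056  -2.17123214  89.20382707] [-2.2296403  -0.03873572 -3.02713296] [-3.14148631e+00  5.91899610e-04 -2.89333856e+00]
```

Flow measurement: the plate slid 3.4 mm and the ear is up about 6.8 mm, but the hand now carries the wedge slightly off the shelf (fz is about -4 N). I'll lower it until it bears on the shelf.

Call:
{"method": "drive_tool", "body": {"plan": [{"x":0,"y":0,"z":0.01,"ax":0,"ay":0,"az":0,"hand":5},{"x":0,"y":0,"z":0.02,"ax":0,"ay":0,"az":0,"hand":5},{"x":0,"y":0,"z":0.02,"ax":0,"ay":0,"az":0,"hand":5}]}}

```text
clock: 10.8
eef_pos: [499.3, -2.2, 88.1]
tcp_rot: [-3.142, 0.0, -2.893]
contact_force: [-1.3, -0.1, -3.0]
opening: 0.296
grasp_force: 78.6
```

Call:
{"method": "drive_tool", "body": {"plan": [{"x":0,"y":0,"z":0.01,"ax":0,"ay":0,"az":0,"hand":5},{"x":0,"y":0,"z":0.01,"ax":0,"ay":0,"az":0,"hand":5},{"x":0,"y":0,"z":0.01,"ax":0,"ay":0,"az":0,"hand":5}]}}

```text
clock: 11.1
eef_pos: [499.2, -2.2, 87.6]
tcp_rot: [-3.142, 0.0, -2.893]
contact_force: [-1.7, -0.1, -4.3]
opening: 0.295
grasp_force: 78.6
```

Call:
{"method": "drive_tool", "body": {"plan": [{"x":0,"y":0,"z":0.01,"ax":0,"ay":0,"az":0,"hand":5},{"x":0,"y":0,"z":0.01,"ax":0,"ay":0,"az":0,"hand":5},{"x":0,"y":0,"z":0.01,"ax":0,"ay":0,"az":0,"hand":5}]}}

```text
clock: 11.4
eef_pos: [499.2, -2.2, 87.3]
tcp_rot: [-3.141, 0.0, -2.893]
contact_force: [-2.6, 0.1, -0.2]
opening: 0.296
grasp_force: 79.0
```

Call:
{"method": "drive_tool", "body": {"plan": [{"x":0,"y":0,"z":0.01,"ax":0,"ay":0,"az":0,"hand":5},{"x":0,"y":0,"z":0.01,"ax":0,"ay":0,"az":0,"hand":5},{"x":0,"y":0,"z":0.01,"ax":0,"ay":0,"az":0,"hand":5}]}}

```text
clock: 11.7
eef_pos: [499.1, -2.3, 87.1]
tcp_rot: [-3.141, 0.0, -2.893]
contact_force: [-5.5, -0.4, 7.6]
opening: 0.291
grasp_force: 80.2
```

```bash
python3 flow.py
```

```text
n 57 slide x,y [3.34308638 0.30658284] yaw,tilt mrad [ 0.80252535 17.65818553] lift at ear 5.1208738028758205 rms 0.07535954153072266 sd [0.1480859  0.12802054 0.77302031 1.0868232 ]
11.75 [499.09111628  -2.22813262  87.11819967] [-5.53358333 -1.38408306  6.57467502] [-3.14149669e+00  1.49595216e-04 -2.89327581e+00]
```

Call:
{"method": "drive_tool", "body": {"plan": [{"x":0,"y":0,"z":0,"ax":0,"ay":0,"az":0,"hand":5},{"x":0,"y":0,"z":0,"ax":0,"ay":0,"az":0,"hand":5},{"x":0,"y":0,"z":0,"ax":0,"ay":0,"az":0,"hand":5},{"x":0,"y":0,"z":0,"ax":0,"ay":0,"az":0,"hand":5},{"x":0,"y":0,"z":0,"ax":0,"ay":0,"az":0,"hand":5}]}}

```text
clock: 12.25
eef_pos: [499.1, -2.3, 87.1]
tcp_rot: [-3.141, 0.0, -2.893]
contact_force: [-5.1, -1.5, 7.5]
opening: 0.294
grasp_force: 80.2
```

Lift is about 5.1 mm, the wedge bears on the shelf at about 7 N, and everything is steady. Handing in.

```bash
python3 -c "
from rig import r
print(r.sign_off())"
```

```text
the job is handed in; nothing more can be done
None
```

The job is handed in: the gripper is holding the wedge flat on the near shelf under the middle of the plate's handle, with that end about 5 mm up by camera measurement; the patties looked undisturbed, nothing else was touched that I saw, and no verdict came back.

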